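# Flip the length stop down and run the tube onto the roller switch

### The arm

A 6-joint arm with a two-finger parallel gripper is mounted at the origin on a cart in front of the work surface, level with it; the furniture and walls round the work are solid. World frame = base frame: x ahead of the robot, y to its left, z up, the work surface at z = 0. Lengths are in m, angles in rad, forces in N, time in s.
With the tool pointing down it reaches from about 0.3 to 0.875 m from the base axis. Payload 6.4 kg.
Tool frame: the origin (TCP) lies between the finger pads; the fingertips stand 11 mm ahead of it and the grasp point (between the pads) lies 8 mm behind it (ctrl.tcp_to_tips is the distance from the TCP to the fingertips, in m); x points along the fingers, z is the direction in which the jaws open and shut, and the axes are right-handed (so a half turn about x gives the same grasp; the last joint's range is limited). The gripper opens to 85 mm and grips with 20 to 120 N. Pads are 22 mm wide; open, the fingers measure 114 mm over their backs; the gripper's body (76 mm by 85 mm) begins 54 mm behind the grasp point. The pads swing forward as they close: fully open they stand 13 mm farther back than shut.
Start: joints at [1.001, 0.181, 1.607, -0, 1.354, -0.206], TCP at [0.205, 0.537, 0.242] pointing down, gripper open.
Joint ranges: [-2.99, 2.99], [-0.89, 2.07], [0.3, 2.58], [-1.14, 4.28], [0, 2.63], [-3.12, 3.12]. Speed limits (rad/s): [2.57, 2.57, 3.01, 3.14, 3.14, 3.14].

### API

Orientations are given as a unit quaternion [w, x, y, z].
In Python, from bench import ctrl, eyes, hand_in gives the robot as it stands. The module is installed in compiled form; this text tells all that it offers.
- The arm moves only by the tool step_arm, never from a script. Its arguments are lists of equal length, an entry for each row: "xyz": the shift along the world's x, y, z in mm, a list of three; "spin": the turn about the world's z in rad; "fingers": the opening in per cent of the stroke, from 0 (shut) to 100 (fully open). A call has 1 to 10 rows; each row is the pose to reach, as a shift and turn from the pose commanded when the call began; what a row does not reach only later rows make up. A row lasts 1/10 s, in which the tool goes at most 50 mm and 8.59 degrees, less where a joint would pass 70% of its speed; a pose out of reach is approached as far as the arm can. A call with a gripper value outside its range is refused whole. The fingers move at their own pace and stop on an object; the grip force is fixed at half the most. Time passes only in rows, so rows that repeat a pose let the fingers close. It gives the time, the measured TCP pose, the force and the opening at its end, in the units of the state.
- ctrl.get_obs(): the state, without advancing time (a new reading comes with each control period).
- eyes.camera(name): name is "scene" or "top"; returns the picture (480x640x3 uint8, red, green, blue); there is no depth.
- eyes.camera_model(name): a dict with "vertical_fov" (degrees; the focal length in pixels is half the picture's height over the tangent of half this angle, whatever the lens; pixels are square), "cx", "cy" (the principal point, pixels), "pose" (4x4, takes a point from camera to world coordinates). Camera axes: x right, y up, looking along -z (the intrinsics and any distortion apply to the point x, -y, -z); pixel columns grow to the right and rows downward; lengths in m; the calibration is good to about 2 mm. A picture is of the moment at which its call begins. camera_model takes no time and is no camera call.
- hand_in(): hands the job in, once; it reports no verdict.
The state is a dict: "time_s": time; "q": joint angles; "dq": joint speeds; "joint_efforts": joint torques, N m; "eef_pos": TCP position; "eef_rot": TCP orientation; "wrist_force": force on the tool from outside, world axes, zero at the start; "torque": the same for the moment, N m; "opening": opening from 0.0 (shut) to 1.0 (fully open).
Only numpy, scipy, OpenCV 4.12 (cv2) and the standard library are available. Lean on these libraries where they do the work, as an engineer would, in place of code of your own. Each camera call takes 0.05 s, during which the arm holds its last target.

### The job

Flip the raised red-tipped stop arm of the length stop fully down across the bed, then run the steel tube along the fence toward it, so that the tube's end swings the switch's roller arm aside until it trips and the tube comes up against the stop screw. How far the screw sticks out is not known, so feel for it: push the tube against it firmly, with 10 to 15 N for a second, without ramming it (30 N is too much) or driving the roller arm to its end. Then let go, leaving the tube flat on the bed and against the fence, the stop down and the switch still tripped, with the brush, the marker, the sanding block and the chisel undisturbed.

Things in the scene. Friction and masses are not known exactly. Their poses are not given: they have to be found in the camera images.
- length_stop: Fixed length stop: grey base 150 (x) x 340 (y) x 12 mm. Origin: centre of its underside; +y runs along the fence to the stop end. Bed: the base's top, z = 12 mm. Fence on the +x side: face at x = 30, 12 thick, top at z = 30 mm. A tube against the fence has its centre at x = 10, z = 37 mm. Blue switch housing: x = -74 to -40, y = 68 to 130, up to z = 34 mm. The stop's screw is described at stop_arm.
- flip_stop (a joint): Hinge angle of the flip stop, rad: 0 = raised, leaning 0.2 back past upright (away from the bed); 1.77 = fully down, level across the bed, at its end. Starts 0 to 0.3. Stiff: stays where left, turns with about 0.05 N m. Hinge cheeks behind the fence: x = 45 to 67, y = 123 to 159 mm, up to z = 56 mm.
- stop_arm: Steel arm of the flip stop, 14 wide, 15 mm high, 78 mm long to the end of its red tab. Origin: on the hinge axis, at x = 56, y = 141, z = 46 mm of the length stop; the axis is the stop's y. Down, it reaches x = -22 mm. Its screw (9 mm thick, at x = 18, z = 46 mm when down) points to -y at the tube and is rigid; its tip is anywhere from y = 79 to 110 mm, not measured.
- stop_tab (a point): Centre of the outer end face of the red tab (24 long, 18 wide, 19 mm thick) at the stop arm's free end, 78 mm from the hinge axis.
- switch_arm (a joint): Deflection of the switch's sprung roller arm, rad: 0 = rest, grows as the tube pushes the roller toward +y of the length stop. Trips above 0.55, springs back if let go; mechanical end 1.4. Reads about 0.65 to 1.2 with the tube against the screw. Takes 0.2 to 1.2 N at the roller.
- roller (a point): Centre of the black roller (19 mm diameter, 14 mm high, axis upright) at the end of the 60 mm roller arm, which swings level about a pivot in the length stop's frame at x = -59, y = +85 mm. It stands in the tube's way 30 to 40 mm from the fence face.
- tube_center (a point): Centre of the loose steel tube with black end caps, 40 (x) x 140 (y) x 50 mm (z), about 0.45 kg, lying on the bed with its length roughly along the fence; its own y axis is its length. Its top is 62 mm above the table. Grip it across its 40 mm width, above the fence's top.
- brush_flat: Flat wooden-handled brush, 38 x 181 x 12 mm, lying behind the length stop; bystander. Origin: centre of its underside.
- marker_black: Grey and black marker pen, 135 mm long, lying to the left; bystander. Origin: centre of its underside.
- sanding_block: Brown sanding block, 40 x 70 x 23 mm, behind the length stop; bystander. Origin: centre of its underside.
- cold_chisel: Dark cold chisel, 148 mm long, 16 mm thick, behind the vice; bystander. Origin: centre of its underside.

How it is judged:
On the way, in this order (a step that is already met when the one before it is completed fails the run):
1. the stop arm is fully down (hinge above 1.70) while the switch is not yet tripped (below 0.40) (value of joint flip_stop above 1.7 rad and value of joint switch_arm below 0.4 rad), for 0.2 s.
2. the tube presses on the lowered stop with more than 3 N for 0.3 s while the switch is tripped (above 0.55) (contact force between tube and stop_arm above 3 N and value of joint switch_arm above 0.55 rad and value of joint flip_stop above 1.65 rad), for 0.3 s.
At the end, for the whole second after the job is handed in: The stop arm is fully down (hinge above 1.70 rad), the roller arm is held tripped by the tube (above 0.55 rad), and the tube lies at rest flat on the bed, parallel to the fence within 0.05 rad and against it within 5 mm (value of joint flip_stop above 1.7 rad and value of joint switch_arm above 0.55 rad and x of tube_center in the frame of length_stop between 0.005 and 0.013 m and z of tube_center in the frame of length_stop between 0.034 and 0.04 m and angle between the y axis of tube_center and the y axis of length_stop, either way round below 0.05 rad and linear speed of tube below 0.01 m/s); the robot touches nothing.
It fails at once if the tube rams the stop (more than 30 N) (contact force between tube and stop_arm above 30 N).
It fails at once if the roller arm is driven to its end (above 1.30 rad) (value of joint switch_arm above 1.3 rad).
It fails at once if a bystander is moved by more than 20 mm (distance of any of brush_flat, marker_black, sanding_block, cold_chisel from where it was at the start of the episode above 0.02 m).
It also fails if it takes over 61 s, if anything falls off the work surface, if the arm or the gripper's body presses on something with over 40 N, if the wrist force passes 120 N, or if a joint passes its speed limit or range.

## Working session

There is one attempt and no reset: what is moved stays moved. The work goes in short steps, Python scripts to look and compute and a tool call to move; the robot and the scene stay as the last step left them, time stands still between calls to the robot, and variables do not carry over. Pictures are saved under pics/ and viewed, and the job is handed in when it is done.

Besides the shell and the picture viewer there is one more tool, called by a JSON object that holds its "fn" and its "kwargs". step_arm: Moves the arm, as the interface text tells. Its arguments: {"type":"object","properties":{"xyz":{"type":"array"},"spin":{"type":"array"},"fingers":{"type":"array"}},"required":["xyz","spin","fingers"]}

```bash
mkdir -p pics; python3 - <<'E'
from bench import ctrl, eyes
import cv2, numpy as np
for n in ("scene","top"):
    im=eyes.camera(n); cv2.imwrite(f"pics/{n}0.png",cv2.cvtColor(im,cv2.COLOR_RGB2BGR))
    m=eyes.camera_model(n); print(n,m)
o=ctrl.get_obs(); print(o)
print(ctrl.tcp_to_tips)
E
```

```text
scene {'vertical_fov': 43.46443858571719, 'cx': 321.52225097960076, 'cy': 251.34902642813051, 'pose': array([[ 9.08426857e-01,  3.13920995e-01, -2.76069293e-01,
         1.99619958e-01],
       [-4.18043806e-01,  6.81929383e-01, -6.00176385e-01,
        -6.50864221e-01],
       [-1.48205088e-04,  6.60625405e-01,  7.50715694e-01,
         1.09536271e+00],
       [ 0.00000000e+00,  0.00000000e+00,  0.00000000e+00,
         1.00000000e+00]])}
top {'vertical_fov': 55.89757633747645, 'cx': 322.28033402330135, 'cy': 240.05240935695582, 'pose': array([[-0.01067841,  0.99141194, -0.13033934,  0.4365373 ],
       [-0.99986915, -0.0121705 , -0.01065656,  0.12674011],
       [-0.01215133,  0.13020849,  0.99141217,  1.08550851],
       [ 0.        ,  0.        ,  0.        ,  1.        ]])}
{'time_s': 0.1, 'q': array([ 1.00071841e+00,  1.81458702e-01,  1.60790389e+00, -2.67570620e-05,
        1.35381251e+00, -2.06272741e-01]), 'dq': array([-0.00143727, -0.00151601, -0.00079529,  0.00067966, -0.00054689,
       -0.0005461 ]), 'joint_efforts': array([ 1.01727121e-03, -4.45881844e+01, -3.52229977e+01,  1.50951558e-05,
        4.15990929e-03,  3.17971671e-05]), 'eef_pos': array([0.20431481, 0.53696028, 0.24148075]), 'eef_rot': array([ 0.5816875 , -0.40152661,  0.5827122 ,  0.4010767 ]), 'wrist_force': array([-0.74237813, -0.37353504, -0.01179589]), 'torque': array([ 0.04109949,  0.00144924, -0.0360328 ]), 'opening': 0.9980314266684575}
0.011
```

View pics/scene0.png

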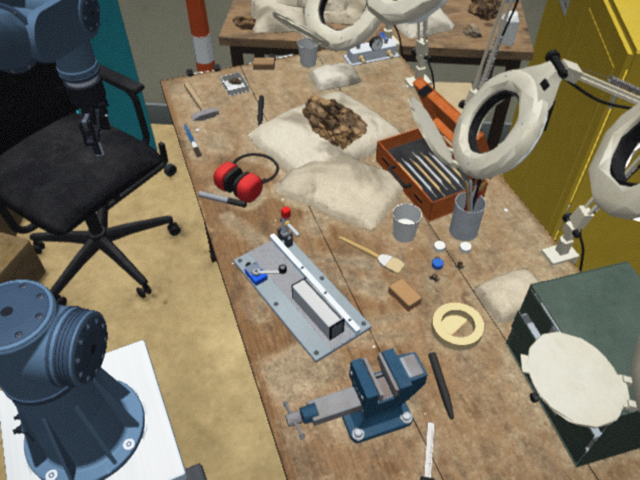

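View pics/top0.png

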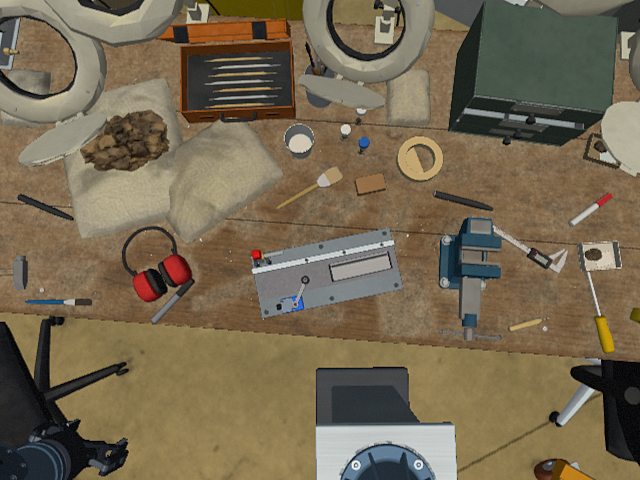

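The top view shows the length stop at about (325,272), with its +y end pointing left. The raised red tab is at (256,254), the roller at (305,280) and the tube at (360,265). I'll zoom in next.

```bash
python3 - <<'E'
import cv2
t=cv2.imread("pics/top0.png"); s=cv2.imread("pics/scene0.png")
cv2.imwrite("pics/t0z.png",cv2.resize(t[215:335,240:415],None,fx=4.5,fy=4.5,interpolation=cv2.INTER_CUBIC))
cv2.imwrite("pics/s0z.png",cv2.resize(s[195:365,225:380],None,fx=3.5,fy=3.5,interpolation=cv2.INTER_CUBIC))
E
```

```text
(no output)
```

View pics/t0z.png

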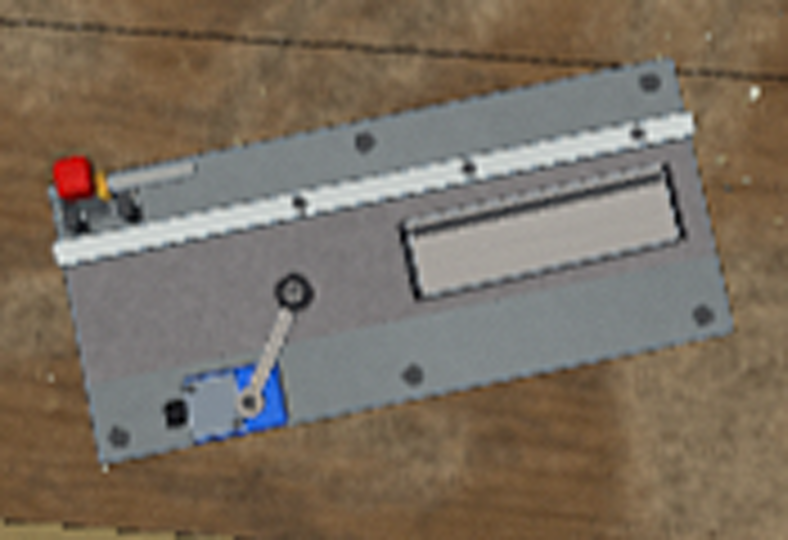

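View pics/s0z.png

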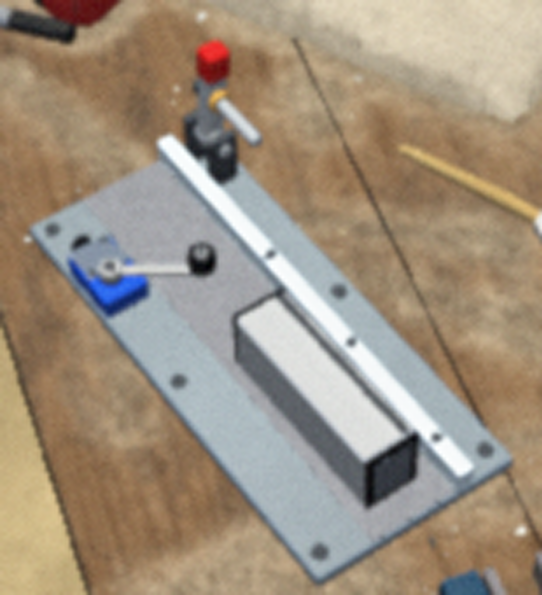

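The zooms show the base corners clearly. In the top crop they are (50,187), (672,60), (732,330) and (103,462). The tube top corners are about (405,225), (667,168), (685,240) and (418,299). Now a joint fit over both views.

```bash
cat > h.py <<'E'
import numpy as np, cv2
from scipy.optimize import least_squares
from bench import ctrl, eyes
def P(M,X):
    X=np.atleast_2d(X); T=np.linalg.inv(M['pose']); c=X@T[:3,:3].T+T[:3,3]
    f=240/np.tan(np.radians(M['vertical_fov']/2))
    return np.c_[M['cx']+f*c[:,0]/-c[:,2], M['cy']-f*c[:,1]/-c[:,2]]
def ray(M,uv,z):
    f=240/np.tan(np.radians(M['vertical_fov']/2))
    d=M['pose'][:3,:3]@np.array([(uv[0]-M['cx'])/f,-(uv[1]-M['cy'])/f,-1]);o=M['pose'][:3,3]
    return o+d*(z-o[2])/d[2]
TOP=eyes.camera_model('top');SC=eyes.camera_model('scene')
def tz(u,v): return np.array([240+(u+.5)/4.5-.5,215+(v+.5)/4.5-.5])
def sz(u,v): return np.array([225+(u+.5)/3.5-.5,195+(v+.5)/3.5-.5])
def W(p,L):
    L=np.atleast_2d(L);c,s=np.cos(p[2]),np.sin(p[2])
    return np.c_[p[0]+c*L[:,0]-s*L[:,1],p[1]+s*L[:,0]+c*L[:,1],L[:,2]]
E
cat > a.py <<'E'
from h import *
# local pts (m) of stop: base top corners
Lb=np.array([[75,170,12],[75,-170,12],[-75,-170,12],[-75,170,12]])/1e3
tb=[tz(50,187),tz(672,60),tz(732,330),tz(103,462)]
Ls=np.array([[-75,170,12],[-75,-170,12],[75,-170,12]])/1e3
sb=[sz(30,230),sz(320,580),sz(510,462)]
for a,b in zip(tb,sb+[None]): print(ray(TOP,a,.012).round(4), None if b is None else ray(SC,b,.012).round(4))
def res(p,full=True):
    L=Lb.copy();L[:,2]+=p[3];M2=Ls.copy();M2[:,2]+=p[3]
    r=[(P(TOP,W(p,L))-tb).ravel(),(P(SC,W(p,M2))-sb).ravel()]
    return np.concatenate(r)
f=least_squares(res,[.45,.1,.2,0]);print('stop',f.x.round(4),f.fun.reshape(-1,2).round(2).tolist())
p=f.x
# tube: x,y,yaw,ztop free
Lt=np.array([[20,70],[20,-70],[-20,-70],[-20,70]])/1e3
tt=[tz(403,225),tz(667,166),tz(686,240),tz(418,299)]
st=[sz(282,289),sz(416,435),sz(370,462),sz(235,318)]
def r2(q):
    L=np.c_[Lt,np.full(4,q[3])]
    return np.concatenate([(P(TOP,W(q,L))-tt).ravel(),(P(SC,W(q,L))-st).ravel()])
g=least_squares(r2,[.45,.05,.2,.06]);print('tube',g.x.round(4),g.fun.reshape(-1,2).round(2).tolist())
def loc(p,w):
    c,s=np.cos(p[2]),np.sin(p[2]);d=np.asarray(w)[:2]-p[:2];return np.array([c*d[0]+s*d[1],-s*d[0]+c*d[1]])
print('tube in stop',loc(p,g.x[:2]).round(4),g.x[2]-p[2])
# roller centre, top; red tab by triangulation
def tri(a,b):
    h=least_squares(lambda X:np.concatenate([(P(TOP,X)-a).ravel(),(P(SC,X)-b).ravel()]),[.45,.1,.05]);return h.x,h.fun
for n,a,b in (('roller top',tz(293,291),sz(202,251)),('tab mid?',tz(73,178),sz(212,62))):
    X,e=tri(a,b);print(n,X.round(4),loc(p,X).round(4),e.round(2))
for w in (0,.1,.2,.3):
    a=np.pi/2+.2-w
    L=[.056+.078*np.cos(a),.141,.046+.078*np.sin(a)];X=W(p,L)
    print(w,X.round(3),P(TOP,X).round(1),P(SC,X).round(1))
print('obs tab',tz(73,178),sz(212,50))
E
python3 a.py
```

```text
[0.541  0.3095 0.012 ] [0.3964 0.2768 0.012 ]
[ 0.605  -0.0219  0.012 ] [ 0.4623 -0.0527  0.012 ]
[ 0.4616 -0.049   0.012 ] [ 0.6033 -0.0256  0.012 ]
[0.3968 0.2804 0.012 ] None
stop [ 0.5021  0.1303  0.1926 -0.0063] [[-0.35, -0.64], [-0.24, -0.91], [0.41, 0.3], [-0.61, 0.27], [-0.72, 0.07], [-0.9, 1.15], [1.13, -0.29]]
tube [0.5116 0.0518 0.2095 0.0593] [[-0.77, -0.71], [0.54, -1.06], [0.51, -0.37], [-0.21, 0.08], [0.02, -0.43], [0.88, -0.28], [-1.25, 1.58], [-1.43, -0.19]]
tube in stop [-0.0056 -0.0788] 0.01690693277865099
roller top [0.4832 0.1786 0.053 ] [-0.0092  0.0511] [ 0.07 -0.25 -0.26  0.03]
tab mid? [0.5359 0.2818 0.1093] [0.0623 0.1423] [ 0.03 -0.09 -0.1   0.01]
0 [[0.515 0.276 0.122]] [[257.3 263.3]] [[277.2 212.5]]
0.1 [[0.522 0.278 0.124]] [[256.6 259.7]] [[280.  210.8]]
0.2 [[0.53  0.279 0.124]] [[255.9 256.1]] [[282.8 209.3]]
0.3 [[0.538 0.281 0.124]] [[255.3 252.6]] [[285.7 208. ]]
obs tab [255.83333333 254.16666667] [285.21428571 208.92857143]
```

```bash
python3 - <<'E'
import cv2
t=cv2.imread("pics/top0.png"); s=cv2.imread("pics/scene0.png")
a=cv2.resize(t[235:290,325:400],None,fx=10,fy=10,interpolation=cv2.INTER_LANCZOS4)
b=cv2.resize(s[270:345,285:360],None,fx=7.5,fy=7.5,interpolation=cv2.INTER_LANCZOS4)
cv2.imwrite("pics/t0y.png",a);cv2.imwrite("pics/s0y.png",b)
E
```

```text
(no output)
```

View pics/t0y.png

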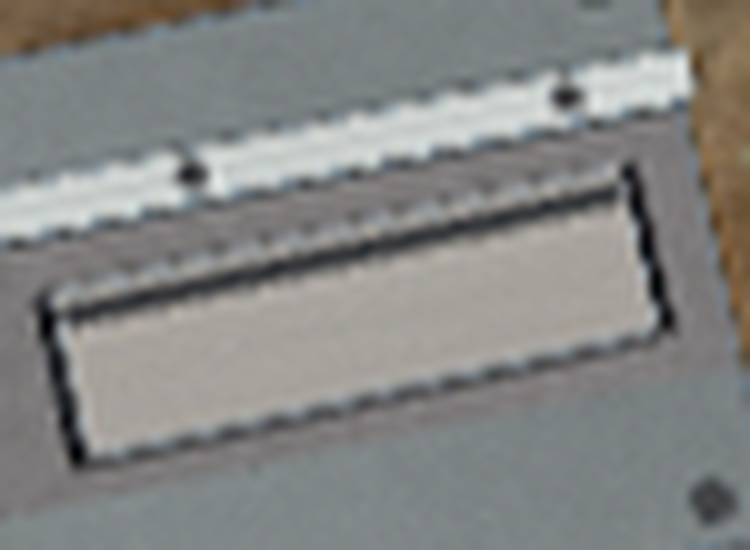

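View pics/s0y.png

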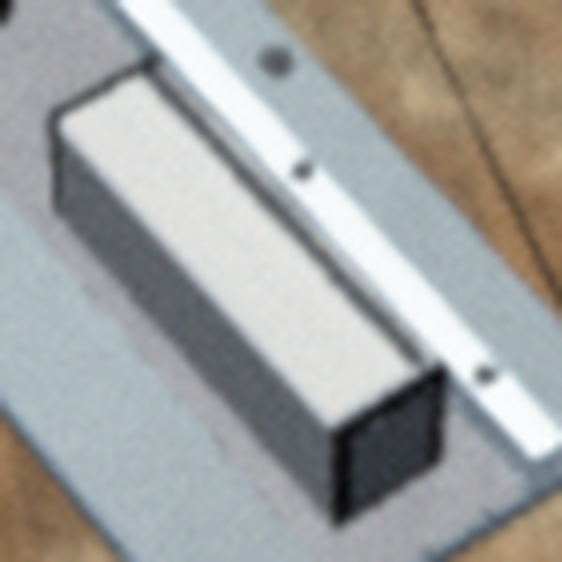

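The tube lies about 12 mm clear of the fence. I'll refit with the heights fixed, and get the tool orientation and planned waypoints.

```bash
cat > b.py <<'E'
exec(open('a.py').read().split('# tube:')[0])
from scipy.spatial.transform import Rotation as R
g=least_squares(lambda q:np.concatenate([
 (P(TOP,W(q,Lb))-tb).ravel(),(P(SC,W(q,Ls))-sb).ravel(),
 (P(TOP,W(q,np.array([[30,170,30],[30,-170,30],[42,-170,30]])/1e3))-[tz(62,267),tz(694,136),tz(689,113)]).ravel(),
 (P(TOP,W(q,np.array([[-59,85,52]])/1e3))-tz(249,402)).ravel()]),[.5,.13,.19])
print('stop',g.x.round(4),g.fun.reshape(-1,2).round(2).tolist())
p=g.x
print('yaw dir x',np.cos(p[2]),np.sin(p[2]))
o=ctrl.get_obs();q=o['eef_rot'];Rm=R.from_quat([q[1],q[2],q[3],q[0]]).as_matrix();print(Rm.round(3)); print('jaw ang',np.arctan2(Rm[1,2],Rm[0,2]))
h=np.array([.056,.046])
for a in np.radians([84,90,110,130,150,165,175,180]):
    u=np.array([np.cos(a),np.sin(a)]);n=np.array([np.sin(a),-np.cos(a)])
    c=h+.062*u+.0095*n
    X=W(p,[c[0],.141,c[1]])[0]; print(np.degrees(a).round(),'contact loc',c.round(4),'world',X.round(4))
E
python3 b.py
```

```text
[0.541  0.3095 0.012 ] [0.3964 0.2768 0.012 ]
[ 0.605  -0.0219  0.012 ] [ 0.4623 -0.0527  0.012 ]
[ 0.4616 -0.049   0.012 ] [ 0.6033 -0.0256  0.012 ]
[0.3968 0.2804 0.012 ] None
stop [ 0.5021  0.1303  0.1926 -0.0063] [[-0.35, -0.64], [-0.24, -0.91], [0.41, 0.3], [-0.61, 0.27], [-0.72, 0.07], [-0.9, 1.15], [1.13, -0.29]]
stop [0.501  0.1291 0.1925] [[-0.34, -0.48], [0.6, -0.91], [1.34, 0.68], [-0.53, 0.81], [-1.27, -1.21], [-1.17, 0.16], [1.13, -1.39], [-0.82, -0.2], [0.99, -0.46], [0.96, -0.32], [0.01, 0.18]]
yaw dir x 0.9815299867579107 0.19130835082404438
[[-0.001 -0.935  0.356]
 [-0.001  0.356  0.935]
 [-1.     0.    -0.002]]
jaw ang 1.2069971676258817
84.0 contact loc [0.0719 0.1067] world [0.5447 0.2813 0.1067]
90.0 contact loc [0.0655 0.108 ] world [0.5383 0.2801 0.108 ]
110.0 contact loc [0.0437 0.1075] world [0.517  0.2759 0.1075]
130.0 contact loc [0.0234 0.0996] world [0.497  0.272  0.0996]
150.0 contact loc [0.0071 0.0852] world [0.481  0.2689 0.0852]
165.0 contact loc [-0.0014  0.0712] world [0.4727 0.2673 0.0712]
175.0 contact loc [-0.0049  0.0609] world [0.4692 0.2666 0.0609]
180.0 contact loc [-0.006   0.0555] world [0.4682 0.2664 0.0555]
```

{"fn": "step_arm", "kwargs": {"xyz": [[40,-27,0],[80,-54,0],[120,-81,-5],[160,-109,-10],[200,-136,-15],[240,-163,-20],[280,-190,-25],[320,-217,-30],[350,-237,-35],[368,-250,-42]], "spin": [-0.12,-0.24,-0.36,-0.48,-0.6,-0.72,-0.84,-0.94,-1.0144,-1.0144], "fingers": [0,0,0,0,0,0,0,0,0,0]}}

```text
time_s: 1.1
eef_pos: [0.5747, 0.2853, 0.1997]
eef_rot: [0.704, -0.067, 0.704, 0.067]
wrist_force: [0.7, 1.4, 0.1]
opening: -0.0
```

{"fn": "step_arm", "kwargs": {"xyz": [[0,0,0],[0,0,-30],[0,0,-60],[0,0,-92],[0,0,-92]], "spin": [0,0,0,0,0], "fingers": [0,0,0,0,0]}}

```text
time_s: 1.6
eef_pos: [0.5676, 0.2875, 0.103]
eef_rot: [0.7, -0.07, 0.707, 0.069]
wrist_force: [-0.6, -0.2, -0.6]
opening: -0.001
```

```bash
cat > snap.py <<'E'
import sys
from h import *
from scipy.spatial.transform import Rotation as R
n=sys.argv[1]; x0,y0,x1,y1=map(int,sys.argv[2:6]) if len(sys.argv)>5 else (225,205,425,345)
p=np.array([.5015,.1297,.1926])
t=cv2.cvtColor(eyes.camera('top'),cv2.COLOR_RGB2BGR);s=cv2.cvtColor(eyes.camera('scene'),cv2.COLOR_RGB2BGR)
cv2.imwrite(f'pics/{n}_t.png',t);cv2.imwrite(f'pics/{n}_s.png',s)
a=cv2.resize(t[215:335,240:415],None,fx=2.28,fy=3.5*0.65,interpolation=cv2.INTER_CUBIC)
a=cv2.resize(t[205:345,240:400],(400,350),interpolation=cv2.INTER_CUBIC)
b=cv2.resize(s[185:360,220:390],(400,412),interpolation=cv2.INTER_CUBIC)
c=np.zeros((412,800,3),np.uint8);c[:350,:400]=a;c[:,400:]=b
cv2.imwrite(f'pics/{n}.png',c)
o=ctrl.get_obs();q=o['eef_rot'];Rm=R.from_quat([q[1],q[2],q[3],q[0]]).as_matrix()
cc,ss=np.cos(p[2]),np.sin(p[2]);d=o['eef_pos'][:2]-p[:2]
print(o['time_s'],'tcp',o['eef_pos'].round(4),'loc',(cc*d[0]+ss*d[1]).round(4),(-ss*d[0]+cc*d[1]).round(4),'jaw',np.arctan2(Rm[1,2],Rm[0,2]).round(4),'F',o['wrist_force'].round(2),'op',o['opening'])
E
python3 snap.py c1
```

```text
1.7 tcp [0.5714 0.2882 0.1082] loc 0.099 0.1422 jaw 0.1949 F [0.51 0.05 0.71] op -0.0022321474290283145
```

View pics/c1.png

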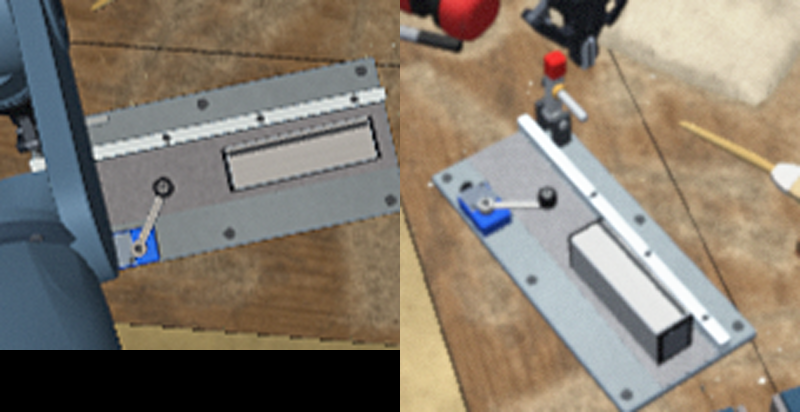

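The gripper is closed just behind (+x of) the raised tab. In the scene crop the tab is at (555,65) and the fingertips at (587,50). Next I sweep the arm over.

{"fn": "step_arm", "kwargs": {"xyz": [[-14,-3,0],[-29,-6,0],[-41,-8,4],[-55,-11,0],[-67,-13,-6],[-77,-15,-12],[-84,-16,-22],[-92,-18,-30],[-92,-18,-30]], "spin": [0,0,0,0,0,0,0,0,0], "fingers": [0,0,0,0,0,0,0,0,0]}}

```text
time_s: 2.6
eef_pos: [0.4784, 0.2689, 0.0767]
eef_rot: [0.703, -0.068, 0.705, 0.068]
wrist_force: [0.5, -0.8, -0.3]
opening: 0.002
```

```bash
python3 snap.py c2
```

```text
2.7 tcp [0.4805 0.2693 0.078 ] loc 0.0061 0.1411 jaw 0.1926 F [ 0.46 -0.42 -0.2 ] op -0.0078528437304592
```

View pics/c2.png

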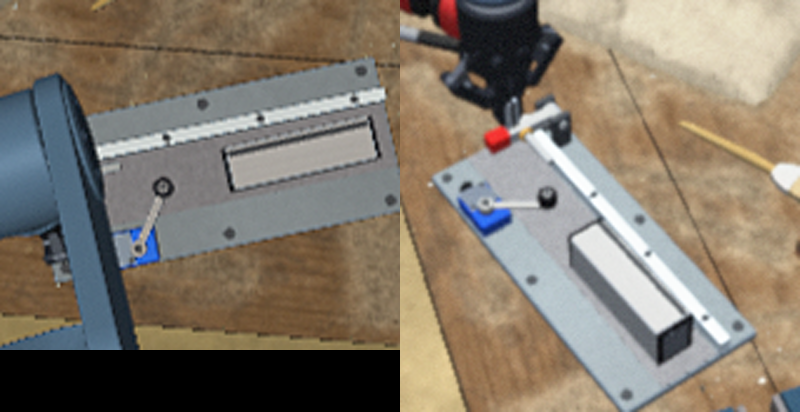

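The arm is over and nearly level. The tab is at (497,138) in the scene crop. Next I press it down to its end.

{"fn": "step_arm", "kwargs": {"xyz": [[-4,-1,0],[-9,-2,-3],[-11,-2,-7],[-11,-2,-10],[-11,-2,-12],[-11,-2,-13],[-11,-2,-13]], "spin": [0,0,0,0,0,0,0], "fingers": [0,0,0,0,0,0,0]}}

```text
time_s: 3.4
eef_pos: [0.4694, 0.2674, 0.0663]
eef_rot: [0.703, -0.068, 0.704, 0.068]
wrist_force: [-5.7, -3.0, 12.1]
opening: -0.001
```

```bash
python3 snap.py c3
```

```text
3.5 tcp [0.4694 0.2674 0.0663] loc -0.0052 0.1413 jaw 0.1929 F [-5.27 -1.93 11.97] op 0.0008226720199583425
```

View pics/c3.png

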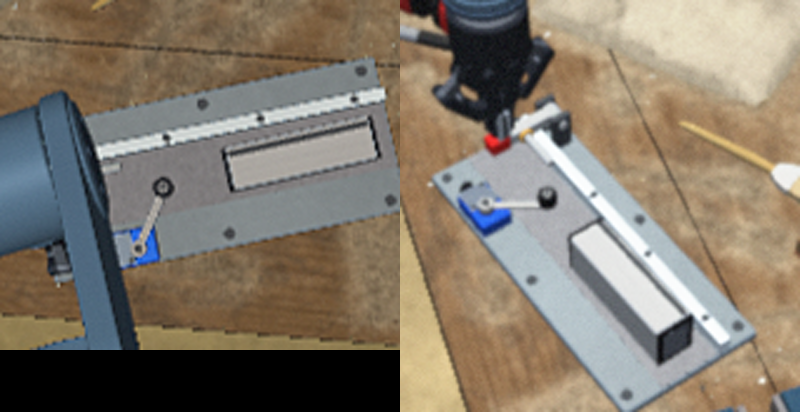

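Contact came at the expected height, with 12 N at TCP z = 66.3 mm, so the arm is at its end. Now I lift and go over the tube, then look from both cameras again.

{"fn": "step_arm", "kwargs": {"xyz": [[0,0,30],[0,0,70],[6,-30,100],[16,-75,110],[26,-120,110],[34,-165,110],[42,-205,110],[42,-216,90],[42,-216,70],[42,-216,70]], "spin": [0,0,0,0,0,0,0,0,0,0], "fingers": [0,0,0,50,100,100,100,100,100,100]}}

```text
time_s: 4.5
eef_pos: [0.5097, 0.0509, 0.1327]
eef_rot: [0.702, -0.067, 0.706, 0.068]
wrist_force: [-1.0, 0.2, -0.6]
opening: 1.0
```

```bash
python3 snap.py c4
```

```text
4.6 tcp [0.5115 0.0515 0.1353] loc -0.0052 -0.0787 jaw 0.1926 F [ 0.58 -0.11  0.85] op 0.9995674508201124
```

View pics/c4.png

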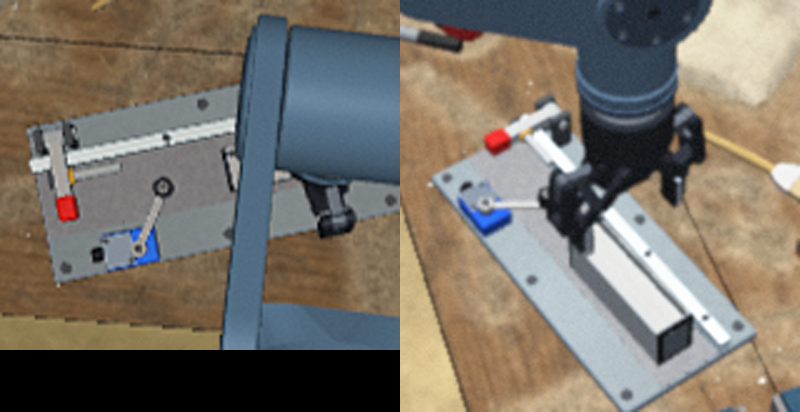

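The stop is down: the arm is at (60,170) in the top crop, and the screw tip is near (120,168). The gripper straddles the tube. I'll descend and grip.

{"fn": "step_arm", "kwargs": {"xyz": [[0,0,-30],[0,0,-60],[0,0,-80],[0,0,-90],[0,0,-90],[0,0,-90]], "spin": [0,0,0,0,0,0], "fingers": [100,100,100,100,100,100]}}

```text
time_s: 5.2
eef_pos: [0.5127, 0.0516, 0.0465]
eef_rot: [0.704, -0.068, 0.703, 0.068]
wrist_force: [0.6, -0.7, -0.4]
opening: 1.001
```

```bash
cat > d.py <<'E'
from h import *
p=np.array([.5015,.1297,.1926])
X=ray(TOP,(240+120*.4,205+168*.4),.046)
c,s=np.cos(p[2]),np.sin(p[2]);d=X[:2]-p[:2];print('screw tip loc',c*d[0]+s*d[1],-s*d[0]+c*d[1])
E
python3 d.py; python3 snap.py c5
```

```text
screw tip loc 0.014983583913006495 0.08653867513728891
5.3 tcp [0.5129 0.0514 0.0468] loc -0.0038 -0.0791 jaw 0.1929 F [ 0.46 -0.6  -0.88] op 0.9966544175017964
```

View pics/c5.png

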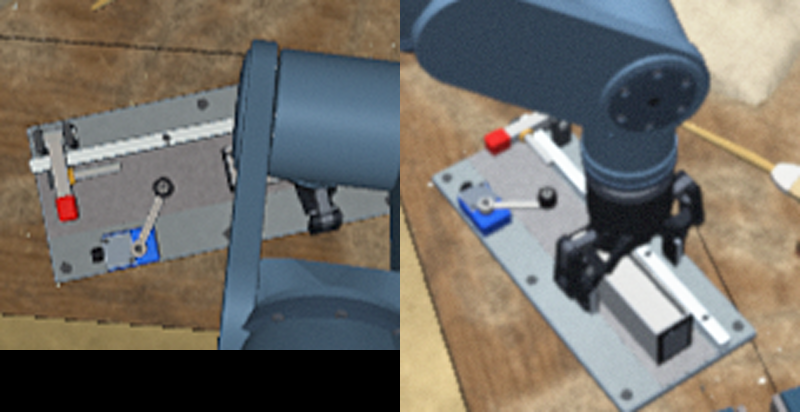

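The fingers stand on either side of the tube, with tips above the fence. Next I close them.

{"fn": "step_arm", "kwargs": {"xyz": [[0,0,-2],[0,0,-2],[0,0,-2],[0,0,-2],[0,0,-2],[0,0,-2],[0,0,-2],[0,0,-2]], "spin": [0,0,0,0,0,0,0,0], "fingers": [60,45,40,35,30,25,20,20]}}

```text
time_s: 6.1
eef_pos: [0.5121, 0.0513, 0.0439]
eef_rot: [0.704, -0.068, 0.703, 0.068]
wrist_force: [-0.7, -0.6, 5.4]
opening: 0.454
```

```bash
python3 snap.py c6
```

```text
6.2 tcp [0.5121 0.0513 0.0439] loc -0.0046 -0.079 jaw 0.1926 F [-1.61  0.26  5.66] op 0.457291081464678
```

View pics/c6.png

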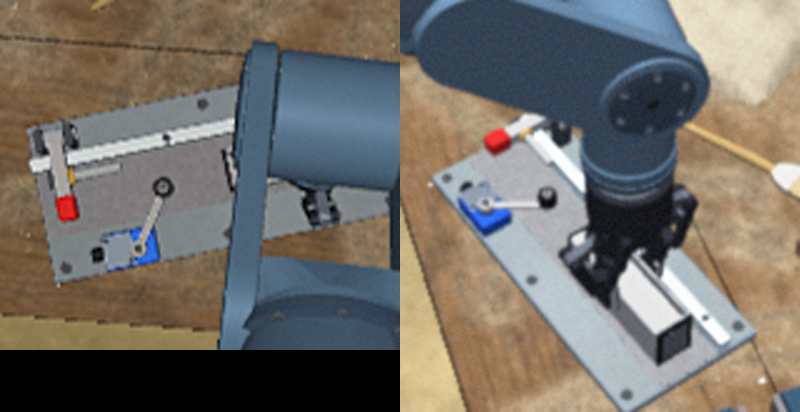

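The tube is gripped, with the opening at 0.457 (about 39 mm). Next I shift it sideways until it meets the fence.

{"fn": "step_arm", "kwargs": {"xyz": [[3,0.6,0],[6,1.1,0],[9,1.7,0],[12,2.3,0],[13,2.5,0],[13,2.5,0]], "spin": [0,0,0,0,0,0], "fingers": [20,20,20,20,20,20]}}

```text
time_s: 6.8
eef_pos: [0.5225, 0.0535, 0.044]
eef_rot: [0.702, -0.068, 0.706, 0.068]
wrist_force: [-12.6, -2.3, 18.1]
opening: 0.455
```

{"fn": "step_arm", "kwargs": {"xyz": [[0.5,0.1,0],[1,0.2,0],[1,0.2,0]], "spin": [0,0,0], "fingers": [20,20,20]}}

```text
time_s: 7.1
eef_pos: [0.5225, 0.0536, 0.044]
eef_rot: [0.701, -0.068, 0.706, 0.068]
wrist_force: [-16.3, -3.3, 23.4]
opening: 0.458
```

```bash
cat > e.py <<'E'
from h import *
p=np.array([.5015,.1297,.1926])
def loc(X):
    c,s=np.cos(p[2]),np.sin(p[2]);d=X[:2]-p[:2];return np.round([c*d[0]+s*d[1],-s*d[0]+c*d[1]],4)
f=lambda u,v:(325+(u+.5)/10-.5,235+(v+.5)/10-.5)
print('fence face near',loc(ray(TOP,f(340,178),.03)),'far edge',loc(ray(TOP,f(340,137),.03)))
print('tube edge',loc(ray(TOP,f(340,232),.062)), 'other',loc(ray(TOP,f(370,400),.062)),loc(ray(TOP,f(370,400),.012)))
E
python3 e.py; python3 snap.py c7; python3 - <<'E'
import cv2
s=cv2.imread('pics/c7_s.png');cv2.imwrite('pics/c7z.png',cv2.resize(s[250:350,270:370],None,fx=6,fy=6,interpolation=cv2.INTER_LANCZOS4))
E
```

```text
fence face near [ 0.0283 -0.0832] far edge [ 0.0377 -0.0853]
tube edge [ 0.0135 -0.0778] other [-0.0251 -0.0764] [-0.0232 -0.0806]
7.2 tcp [0.5225 0.0536 0.044 ] loc 0.0061 -0.0787 jaw 0.1935 F [-15.98  -3.91  23.28] op 0.46427791581584177
```

View pics/c7z.png

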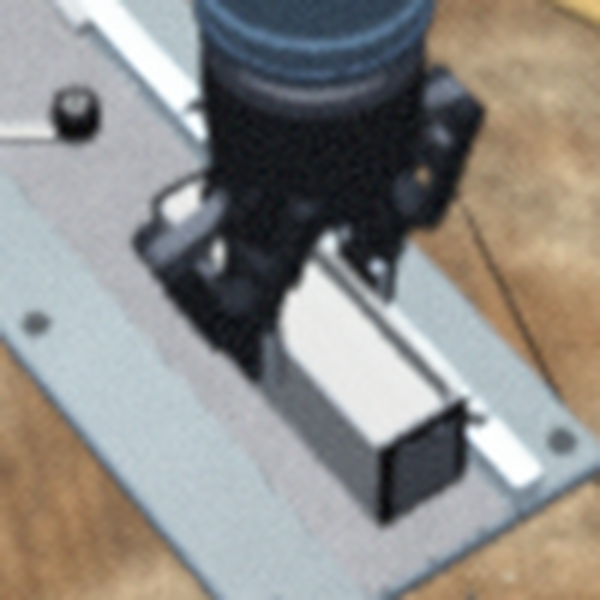

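```bash
cat >> e.py <<'E'
print('now')
g=lambda u,v:(270+(u+.5)/6-.5,250+(v+.5)/6-.5)
for uv,z in (((467,400),.062),((379,450),.062),((379,524),.012),((465,480),.012)): print(uv,loc(ray(SC,g(*uv),z)))
s0=lambda u,v:(285+(u+.5)/7.5-.5,270+(v+.5)/7.5-.5)
print('before')
for uv,z in (((445,367),.062),((337,430),.062),((337,524),.012),((440,460),.012)): print(uv,loc(ray(SC,s0(*uv),z)))
E
python3 e.py
```

```text
fence face near [ 0.0283 -0.0832] far edge [ 0.0377 -0.0853]
tube edge [ 0.0135 -0.0778] other [-0.0251 -0.0764] [-0.0232 -0.0806]
now
(467, 400) [ 0.0238 -0.1483]
(379, 450) [-0.0135 -0.1473]
(379, 524) [-0.0113 -0.1456]
(465, 480) [ 0.0248 -0.1485]
before
(445, 367) [ 0.0144 -0.1486]
(337, 430) [-0.0223 -0.148 ]
(337, 524) [-0.0207 -0.1466]
(440, 460) [ 0.016  -0.1464]
```

The image suggests the tube's fence-side face is at x ≈ 24.5 mm, 3 to 5 mm short of the fence, yet I feel a side force plus 23 N upward. A finger is probably touching the fence. I'll back off, regrip higher and probe again.

{"fn": "step_arm", "kwargs": {"xyz": [[-2,-0.4,0],[-4,-0.8,0],[-4,-0.8,0],[-4,-0.8,0],[-4,-0.8,5],[-4,-0.8,5],[-4,-0.8,5],[-4,-0.8,5],[-4,-0.8,5],[-4,-0.8,5]], "spin": [0,0,0,0,0,0,0,0,0,0], "fingers": [20,20,56,56,56,56,40,30,20,20]}}

```text
time_s: 8.2
eef_pos: [0.5222, 0.0532, 0.0489]
eef_rot: [0.704, -0.068, 0.703, 0.068]
wrist_force: [-0.6, -0.4, 5.6]
opening: 0.457
```

{"fn": "step_arm", "kwargs": {"xyz": [[1,0.2,0],[2,0.4,0],[2,0.4,0]], "spin": [0,0,0], "fingers": [20,20,20]}}

```text
time_s: 8.5
eef_pos: [0.5223, 0.0533, 0.0489]
eef_rot: [0.703, -0.068, 0.705, 0.068]
wrist_force: [-9.2, -3.1, 14.1]
opening: 0.454
```

{"fn": "step_arm", "kwargs": {"xyz": [[1,0.2,0],[2,0.4,0],[2,0.4,0]], "spin": [0,0,0], "fingers": [20,20,20]}}

```text
time_s: 8.8
eef_pos: [0.5233, 0.0535, 0.0489]
eef_rot: [0.702, -0.068, 0.706, 0.068]
wrist_force: [-12.6, -3.3, 18.5]
opening: 0.455
```

{"fn": "step_arm", "kwargs": {"xyz": [[1,0.2,0],[2,0.4,0],[2,0.4,0]], "spin": [0,0,0], "fingers": [20,20,20]}}

```text
time_s: 9.1
eef_pos: [0.5253, 0.054, 0.0489]
eef_rot: [0.702, -0.068, 0.706, 0.068]
wrist_force: [-13.1, -3.5, 19.7]
opening: 0.456
```

It's sliding at a steady 13 N with 20 N of downforce, so the resistance was only bed friction from pressing down. I'll unload z a little and continue.

{"fn": "step_arm", "kwargs": {"xyz": [[0,0,0.5],[0,0,1],[0,0,1]], "spin": [0,0,0], "fingers": [20,20,20]}}

```text
time_s: 9.4
eef_pos: [0.5265, 0.0544, 0.0489]
eef_rot: [0.703, -0.068, 0.705, 0.068]
wrist_force: [-5.2, -0.5, 4.8]
opening: 0.459
```

{"fn": "step_arm", "kwargs": {"xyz": [[0.5,0.1,0],[1,0.2,0],[1,0.2,0]], "spin": [0,0,0], "fingers": [20,20,20]}}

```text
time_s: 9.7
eef_pos: [0.5266, 0.0544, 0.0489]
eef_rot: [0.702, -0.068, 0.706, 0.068]
wrist_force: [-9.4, -2.8, 9.3]
opening: 0.453
```

The tube is now at local x = 10.2 mm with force building, so it's on the fence. I'll ease the side load and run it along.

{"fn": "step_arm", "kwargs": {"xyz": [[-0.8,0,0.2],[-1.4,3.9,0.3],[-2.3,7.9,0.3],[-3.8,15.7,0.3],[-5.3,23.6,0.3],[-6.8,31.4,0.3],[-8.4,39.3,0.3],[-8.4,39.3,0.3]], "spin": [0,0,0,0,0,0,0,0], "fingers": [20,20,20,20,20,20,20,20]}}

```text
time_s: 10.5
eef_pos: [0.5189, 0.0942, 0.0489]
eef_rot: [0.703, -0.068, 0.705, 0.068]
wrist_force: [-5.0, -2.1, 1.7]
opening: 0.454
```

```bash
python3 snap.py c8
```

```text
10.6 tcp [0.5189 0.0942 0.0489] loc 0.0103 -0.0382 jaw 0.1921 F [-5.15 -1.08  2.54] op 0.45451363022411617
```

View pics/c8.png

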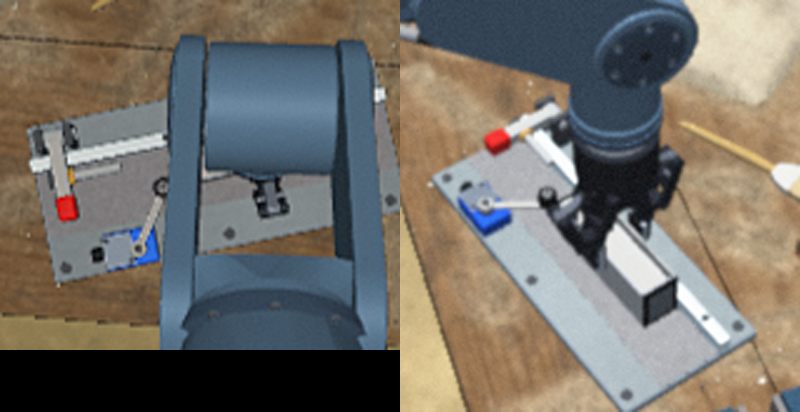

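The tube is on the fence with its front at y ≈ 32 mm, just short of the roller. I'll move 40 mm more, then creep.

{"fn": "step_arm", "kwargs": {"xyz": [[-1.5,7.9,0],[-3.1,15.7,0],[-4.6,23.6,0],[-6.1,31.4,0],[-7.7,39.3,0],[-7.7,39.3,0]], "spin": [0,0,0,0,0,0], "fingers": [20,20,20,20,20,20]}}

```text
time_s: 11.2
eef_pos: [0.5113, 0.1333, 0.0489]
eef_rot: [0.703, -0.068, 0.705, 0.068]
wrist_force: [-5.0, -1.8, 2.0]
opening: 0.455
```

{"fn": "step_arm", "kwargs": {"xyz": [[-0.2,1,0],[-0.4,2,0],[-0.6,3,0],[-0.8,4,0],[-0.8,4,0]], "spin": [0,0,0,0,0], "fingers": [20,20,20,20,20]}}

```text
time_s: 11.7
eef_pos: [0.5108, 0.1361, 0.0489]
eef_rot: [0.703, -0.068, 0.705, 0.067]
wrist_force: [-4.3, -7.7, 1.2]
opening: 0.459
```

{"fn": "step_arm", "kwargs": {"xyz": [[-0.2,1,0],[-0.4,2,0],[-0.6,3,0],[-0.6,3,0]], "spin": [0,0,0,0], "fingers": [20,20,20,20]}}

```text
time_s: 12.1
eef_pos: [0.5103, 0.1391, 0.0489]
eef_rot: [0.703, -0.068, 0.705, 0.067]
wrist_force: [-4.1, -7.7, 0.3]
opening: 0.457
```

```bash
python3 snap.py c9
```

```text
12.2 tcp [0.5102 0.1391 0.0489] loc 0.0104 0.0075 jaw 0.1917 F [-3.49 -7.07  1.02] op 0.4561451267108575
```

View pics/c9.png

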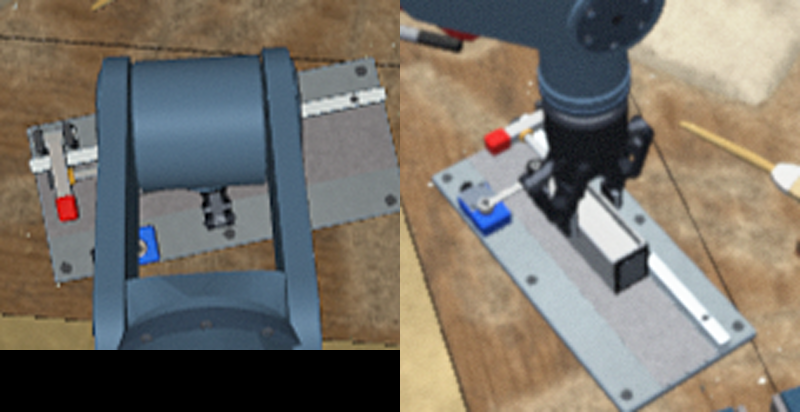

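The tube front is at y ≈ 77.5 mm and the roller arm is swinging. Baseline drag is about 7 N. I'll keep creeping in small steps.

{"fn": "step_arm", "kwargs": {"xyz": [[-0.2,1,0],[-0.4,2,0],[-0.6,3,0],[-0.6,3,0]], "spin": [0,0,0,0], "fingers": [20,20,20,20]}}

```text
time_s: 12.6
eef_pos: [0.5097, 0.1421, 0.0489]
eef_rot: [0.703, -0.068, 0.705, 0.067]
wrist_force: [-3.5, -7.1, 1.3]
opening: 0.459
```

{"fn": "step_arm", "kwargs": {"xyz": [[-0.2,1,0],[-0.4,2,0],[-0.4,2,0]], "spin": [0,0,0], "fingers": [20,20,20]}}

```text
time_s: 12.9
eef_pos: [0.5093, 0.1441, 0.0489]
eef_rot: [0.703, -0.068, 0.705, 0.067]
wrist_force: [-4.9, -7.8, 1.4]
opening: 0.453
```

{"fn": "step_arm", "kwargs": {"xyz": [[-0.2,1,0],[-0.2,1,0]], "spin": [0,0], "fingers": [20,20]}}

```text
time_s: 13.1
eef_pos: [0.5091, 0.1451, 0.0489]
eef_rot: [0.703, -0.068, 0.705, 0.067]
wrist_force: [-3.0, -8.3, 0.9]
opening: 0.452
```

{"fn": "step_arm", "kwargs": {"xyz": [[-0.2,1,0],[-0.2,1,0]], "spin": [0,0], "fingers": [20,20]}}

```text
time_s: 13.3
eef_pos: [0.5089, 0.1461, 0.0489]
eef_rot: [0.703, -0.068, 0.705, 0.067]
wrist_force: [-3.8, -7.2, 0.8]
opening: 0.455
```

{"fn": "step_arm", "kwargs": {"xyz": [[-0.2,1,0],[-0.2,1,0]], "spin": [0,0], "fingers": [20,20]}}

```text
time_s: 13.5
eef_pos: [0.5088, 0.1466, 0.0489]
eef_rot: [0.703, -0.069, 0.705, 0.067]
wrist_force: [-3.7, -9.5, 1.7]
opening: 0.456
```

{"fn": "step_arm", "kwargs": {"xyz": [[-0.2,1,0],[-0.2,1,0]], "spin": [0,0], "fingers": [20,20]}}

```text
time_s: 13.7
eef_pos: [0.5088, 0.1467, 0.0489]
eef_rot: [0.703, -0.069, 0.705, 0.066]
wrist_force: [-3.6, -13.8, 0.5]
opening: 0.454
```

Contact at TCP y = 146.6 mm, which puts the tube front at y ≈ 85.5 mm and matches the screw tip I saw in the image at 86.5. Now I press gently up to the required load.

{"fn": "step_arm", "kwargs": {"xyz": [[-0.1,0.5,0],[-0.2,1,0],[-0.2,1,0]], "spin": [0,0,0], "fingers": [20,20,20]}}

```text
time_s: 14.0
eef_pos: [0.5087, 0.1468, 0.0489]
eef_rot: [0.703, -0.07, 0.705, 0.066]
wrist_force: [-2.4, -18.3, 0.8]
opening: 0.453
```

```bash
python3 snap.py d1
```

```text
14.1 tcp [0.5088 0.1468 0.049 ] loc 0.0104 0.0154 jaw 0.1919 F [ -1.91 -18.27   0.85] op 0.4544608640322262
```

View pics/d1.png

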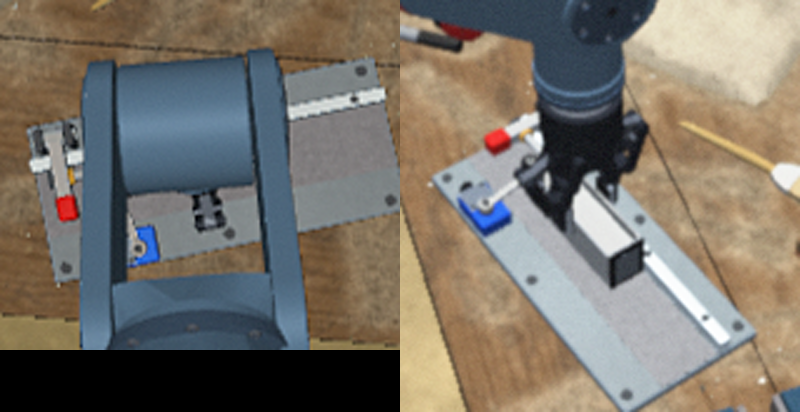

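The push along the fence is 17.5 N at the wrist. Less up to 7 N drag, that leaves about 11 N or more on the screw. I'll hold for 1 s.

{"fn": "step_arm", "kwargs": {"xyz": [[0,0.1,0],[0,0.1,0],[0,0.1,0],[0,0.1,0],[0,0.1,0],[0,0.1,0],[0,0.1,0],[0,0.1,0],[0,0.1,0],[0,0.1,0]], "spin": [0,0,0,0,0,0,0,0,0,0], "fingers": [20,20,20,20,20,20,20,20,20,20]}}

```text
time_s: 15.1
eef_pos: [0.5088, 0.1468, 0.049]
eef_rot: [0.703, -0.07, 0.705, 0.066]
wrist_force: [-3.2, -19.5, 1.5]
opening: 0.454
```

Next I relax the load in y, then open and lift clear.

{"fn": "step_arm", "kwargs": {"xyz": [[0.2,-0.8,0],[0.4,-1.6,0],[0.5,-2.3,0],[0.5,-2.3,0]], "spin": [0,0,0,0], "fingers": [20,20,20,20]}}

```text
time_s: 15.5
eef_pos: [0.5088, 0.1466, 0.0489]
eef_rot: [0.703, -0.068, 0.705, 0.067]
wrist_force: [-3.6, -8.9, 0.8]
opening: 0.456
```

{"fn": "step_arm", "kwargs": {"xyz": [[0,0,0],[0,0,0],[0,0,0],[0,0,0],[0,0,0],[0,0,0]], "spin": [0,0,0,0,0,0], "fingers": [50,55,60,65,65,65]}}

```text
time_s: 16.1
eef_pos: [0.5097, 0.1482, 0.0496]
eef_rot: [0.704, -0.068, 0.704, 0.068]
wrist_force: [0.0, 0.1, -0.2]
opening: 0.649
```

{"fn": "step_arm", "kwargs": {"xyz": [[0,0,5],[0,0,20],[0,0,40],[0,0,75],[0,0,110],[0,-40,150],[0,-90,150],[0,-140,150],[0,-190,150],[0,-190,150]], "spin": [0,0,0,0,0,0,0,0,0,0], "fingers": [65,65,65,65,65,65,65,65,65,65]}}

```text
time_s: 17.1
eef_pos: [0.5098, -0.047, 0.2005]
eef_rot: [0.704, -0.067, 0.704, 0.065]
wrist_force: [0.1, 0.2, 0.1]
opening: 0.652
```

```bash
python3 snap.py d2
```

```text
17.2 tcp [ 0.5096 -0.0432  0.1999] loc -0.0252 -0.1713 jaw 0.1892 F [-1.13  0.48 -0.95] op 0.650689117258742
```

View pics/d2.png

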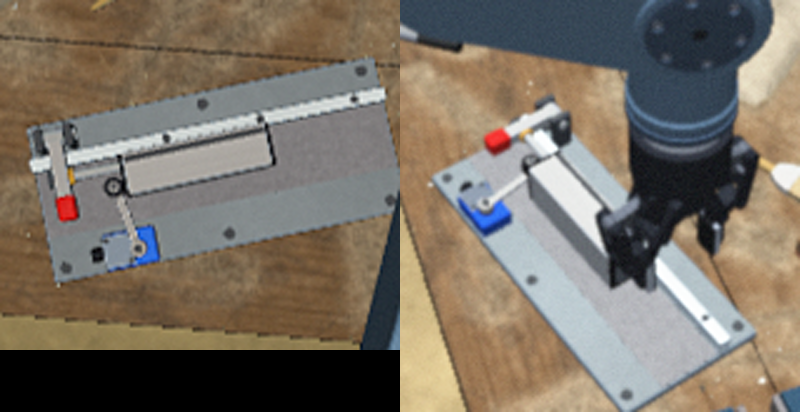

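```bash
python3 - <<'E'
import cv2
t=cv2.imread("pics/d2_t.png"); s=cv2.imread("pics/d2_s.png")
cv2.imwrite("pics/d2ty.png",cv2.resize(t[215:335,240:415],None,fx=4.5,fy=4.5,interpolation=cv2.INTER_CUBIC))
cv2.imwrite("pics/d2sy.png",cv2.resize(s[195:365,225:380],None,fx=3.5,fy=3.5,interpolation=cv2.INTER_CUBIC))
E
```

```text
(no output)
```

View pics/d2ty.png

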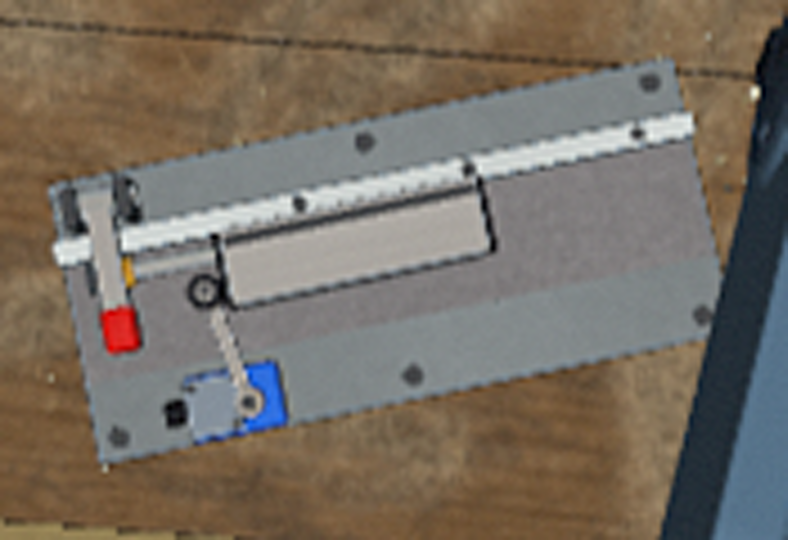

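View pics/d2sy.png

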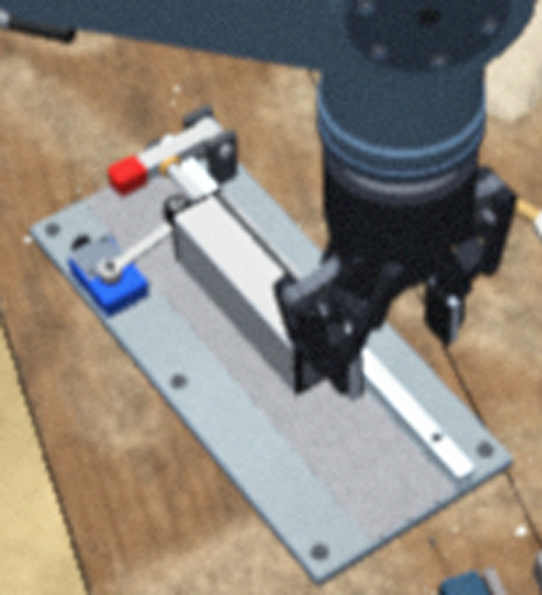

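The top crop shows the tube on the fence with its front end at about (220,240), against the screw. The roller, at (205,291), is swung aside past the pivot line, and the stop arm lies level. Quick numerical check.

```bash
cat > f.py <<'E'
from h import *
p=np.array([.5015,.1297,.1926])
def loc(X):
    c,s=np.cos(p[2]),np.sin(p[2]);d=X[:2]-p[:2];return np.array([c*d[0]+s*d[1],-s*d[0]+c*d[1]])
a=loc(ray(TOP,tz(293,291),.05));b=loc(ray(TOP,tz(205,291),.05));pv=np.array([-.059,.085])
ang=lambda v:np.arctan2(v[1]-pv[1],v[0]-pv[0]);print(a,b,'defl',ang(b)-ang(a))
Lt=np.array([[20,70],[20,-70],[-20,-70],[-20,70]])/1e3
tt=[tz(213,237),tz(479,181),tz(495,250),tz(232,307)]
g=least_squares(lambda q:(P(TOP,W(q,np.c_[Lt,np.full(4,.062)]))-tt).ravel(),[.5,.14,.2]);print('tube',loc(g.x[:2]).round(4),g.x[2]-p[2],g.fun.round(1))
t=cv2.imread('pics/d2_t.png').astype(int);t0=cv2.imread('pics/top0.png').astype(int)
d=np.abs(t-t0).sum(2);
for n,(x0,y0,x1,y1) in dict(brush=(275,165,345,210),block=(352,172,388,198),marker=(148,275,195,325),chisel=(430,188,495,212)).items(): print(n,d[y0:y1,x0:x1].mean().round(2))
E
python3 f.py
```

```text
[-0.00892131  0.05190723] [0.00012918 0.09569597] defl 0.7628971391627866
tube [0.0075 0.0162] 0.009107063332781301 [-0.5 -0.6  0.7 -1.2  1.   0.7 -1.2  1.1]
brush 9.76
block 9.46
marker 9.34
chisel 36.08
```

View pics/d2_t.png

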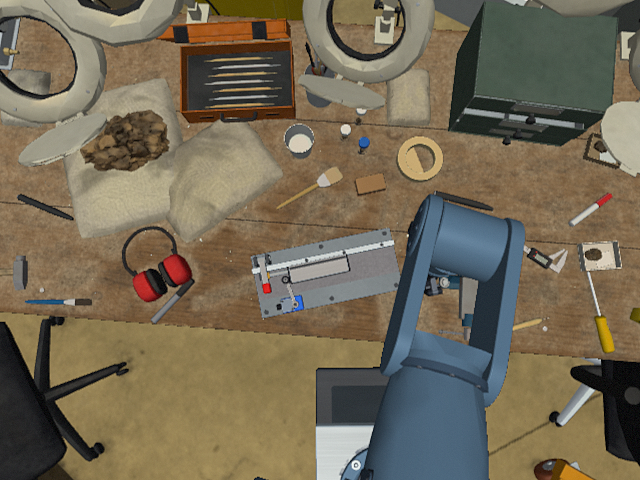

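The chisel is only partly hidden by the arm, and all the bystanders are where they started. The robot is clear, so I hand in.

```bash
python3 -c "
from bench import hand_in,ctrl
print(ctrl.get_obs()['wrist_force']);print(hand_in())"
```

```text
[-1.13474108  0.47749738 -0.95294286]
the job is handed in; nothing more can be done
None
```

I handed the job in at about 17 s. The stop is down, the tube rests against the screw and the fence, and the switch reads as tripped in the last picture.

- **Stop arm:** I pressed it to its end with 12 N at the tab. The tab's top met the fingers at its expected height when level, and the arm looks level in the last pictures.
- **Pushing the tube:** Contact with the screw came with the tube's front end at about y = 85.5 mm; the picture had put the screw tip at 86.5 mm. I held 17.5 to 19 N at the wrist for 1 s. About 7 N of that was drag felt before contact, so I estimate 11 to 13 N on the screw; the screw force itself could not be read directly.
- **Final position:** The last top view puts the roller arm at about 0.76 rad. It puts the tube at x = 7.5 mm, 0.009 rad off parallel to the fence.
- **Robot and bystanders:** The gripper is clear of everything, with the wrist force near zero. The brush, marker and sanding block look unchanged from the first picture. The arm partly hid the chisel, but the visible part is where it started and the tool never went near it.

**Checks that disagreed:**
- The tube's x is 7.5 mm in the picture, but was 10.3 mm by the arm's position while gripped on the fence. That is within about one pixel of picture error, and both lie inside the allowed 5 to 13 mm.
- The first push toward the fence stopped short. I took it for a finger touching the fence, but it was bed friction from pressing the tube down, so I regripped higher and eased the downward load.

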